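# Hold a clock plate square with the matching engineer's square

### The arm

A 6-joint arm with a two-finger parallel gripper is mounted at the origin on the work surface. World frame = base frame: x ahead of the robot, y to its left, z up, the work surface at z = 0. Lengths are in mm, angles in rad, forces in N, time in s.
With the tool pointing down it reaches from about 300 to 850 mm from the base axis. Payload 5.4 kg.
Tool frame: the origin (TCP) lies at the very end of the fingers, on their centre line; the grasp point (between the pads) lies 19 mm behind it; z points along the fingers, y is the line along which they close (so a half turn about z gives the same grasp; the last joint's range is limited). The gripper opens to 85 mm and grips with 20 to 120 N. Pads are 22 mm wide; open, the fingers measure 114 mm over their backs; the gripper's body (76 mm by 85 mm) begins 54 mm behind the grasp point. The pads swing forward as they close: fully open they stand 13 mm farther back than shut.
Start: joints at [1.054, 0.158, 1.597, -0, 1.386, -0.21], TCP at [173.665, 548.13, 231.299] pointing down, gripper open.
Joint ranges: [-2.91, 2.91], [-0.94, 2.29], [0.18, 2.7], [-1.29, 4.43], [0.17, 2.64], [-3, 3]. Speed limits (rad/s): [2.57, 2.57, 3.14, 3.14, 3.14, 3.14].

### API

Orientations are given as a rotation vector (axis times angle).
In Python, from cell import robot, viewer, workorder gives the robot as it stands.
- The arm moves only by the shell command python3 -m creep 'ROWS' [OPENING] [FORCE]. ROWS is JSON, a list that holds one entry, the list of rows, each a list of 4 numbers: the shift along the world's x, y, z in m, then the turn about the world's z in rad. A call has 1 to 10 rows; each row is the pose to reach, as a shift and turn from the pose commanded when the call began; what a row does not reach only later rows make up. A row lasts 1/12 s, in which the tool goes at most 41.7 mm and 7.16 degrees, less where a joint would pass 70% of its speed; a pose out of reach is approached as far as the arm can. A call with a gripper value outside its range is refused whole. OPENING is the closure, from 0 (fully open) to 1 (shut), set as the call begins (- or left out, the last holds). The fingers move at their own pace and stop on an object; FORCE is the grip in N (left out, the last holds). Time passes only in rows, so rows that repeat a pose let the fingers close. It gives the time, the measured TCP pose, the force, the opening and the grip force at its end, in the units of the state.
- robot.get_state(): the state, without advancing time (a new reading comes with each control period).
- viewer.read_camera(name): name is "scene" or "top" or "wrist"; returns (picture, depth): 480x640x3 uint8, red, green, blue; 480x640 float32, mm along the optical axis (not along the pixel's ray), 0 where there is no reading.
- viewer.camera_info(name): a dict with "fx", "fy", "cx", "cy" (pixels), "R" (3x3) and "t" (3): a world point X has camera coordinates R X + t. Camera axes: x right, y down, z forward; pixel columns grow to the right and rows downward; lengths in mm; the calibration is good to about 2 mm. A picture is of the moment at which its call begins: read the wrist's pose just before it. camera_info takes no time and is no camera call; for the wrist camera it gives the pose at the moment of the call.
- workorder.sign_off(): hands the job in; it is judged then, once.
The state is a dict: "t": time; "joint_positions": joint angles; "joint_vel": joint speeds; "tau": joint torques, N m; "eef_pos": TCP position; "orientation": TCP orientation; "force": force on the tool from outside, world axes, zero at the start; "wrist_torque": the same for the moment, N m; "grip_width": finger opening in mm; "gripper_force": force on a finger pad.
Only numpy, scipy, OpenCV 4.12 (cv2) and the standard library are available. Lean on these libraries where they do the work, as an engineer would, in place of code of your own. Each camera call takes 0.05 s, during which the arm holds its last target. There are 200 camera calls.

### The job

The brass clock plate on the hinged squaring fixture leans over the deck: pick up the one of the three steel squares that is as tall as this plate stands above the deck (the middle size), stand it on the deck and press it straight into the corner, anywhere within the plate's width, until its stock sits flat on the deck and its edge has pushed the plate upright and lies flush against it. Finish while still gripping the square and pressing it into the corner, down and against the plate, so that the plate is held square. Leave the other squares and the loose things on the bench where they are.

Things in the scene. Friction and masses are not known exactly. Their poses are not given: they have to be found in the camera images.
- square_mid_mid (a point): The right square, 90 mm tall, standing on its stock, 0.36 kg. Upright steel blade 8 mm thick (x), 34 mm wide (y -17 to +17 mm); dark stock at its foot 22 mm wide (x), 16 mm high, y -17 to +67 mm. Point: blade's centre, 45 mm above the underside, 45 mm below the top. z up; the working edge, blade and stock end in one plane, faces -y at y = -17 mm. Grip the upper blade from above along x, fingers clear of that edge.
- square_mid: The same square; origin on the underside below the blade's centre (45 mm under square_mid_mid), same axes.
- square_mid_corner (a point): The working corner of the right square: where its underside meets its working edge (y = -17 mm), in the blade's middle plane; same axes.
- square_small_mid (a point): Like square_mid but 70 mm tall with a stock 76 mm long: the wrong size, leave it alone. The point is at the centre of the blade, 35 mm above the underside; axes as for square_mid.
- square_large_mid (a point): Like square_mid but 110 mm tall with a stock 92 mm long: the wrong size, leave it alone. The point is at the centre of the blade, 55 mm above the underside; axes as for square_mid.
- corner (a point): Inner corner of the fixture (bolted down), mid-width: where the deck's top meets the upright face of the dark steel foot (84 mm wide, face 17 mm high). x along the corner, y out from the foot over the deck, z up. The deck reaches to y = +135 mm, x = -55 to +55 mm. The square goes in with its axes parallel to these, pressed towards -y.
- deck: The fixture's aluminium deck, 110 x 170 x 12 mm, fixed to the bench; origin at the centre of its underside, axes as corner, top face at z = 12 mm; the corner is at y = -50 mm.
- panel (a joint): Lean of the brass plate about a hinge along x in the foot's face plane, 17 mm above the deck. 0: upright, its face in one plane with the foot's; positive: leaning over the deck (starts 0.07 to 0.17 rad). Stiff hinge, spring towards 0.12 rad: 4 to 5 N at the top edge bring it upright, and it pushes back on the blade. The foot is rigid and stops the square.
- panel_top (a point): Middle of the top edge of the brass plate's face, 90 mm above the deck when upright (17 mm foot, then 73 mm of plate). The plate is 80 mm wide (x), 5 mm thick, with its wheels behind it on the -y side; z along the plate upwards.
- loupe_mid (a point): Black eye loupe, cone 34 mm high, 38 mm wide; the point is at its centre. Bystander.
- oil_jar_mid (a point): Amber glass jar, 38 mm wide, 50 mm high; the point is at its centre. Bystander.
- wheel: Brass clock wheel lying flat, 53 mm across, 16 mm high at its arbor; origin at the underside's centre. Bystander.
- driver_grip (a point): Screwdriver, 130 mm long, lying on the bench; the point is on its handle. Bystander.
- brush_grip (a point): Dusting brush, 150 mm long, lying on the bench; the point is on its handle. Bystander.
Things that resemble listed ones, but are neither listed nor needed, are in the scene too. What is shaped like the part that bears corner but turquoise is not meant.

How it is judged:
By the outcome, as a careful person would: the job done as asked, in the order asked, and still so for the second after the job is handed in, while the arm keeps its last pose, push and grip.
It also fails if it takes over 42 s, if anything falls off the work surface, if the arm or the gripper's body presses on something with over 40 N, if the wrist force passes 120 N, or if a joint passes its speed limit or range.

## Working session

There is one attempt and no reset: what is moved stays moved. The work goes in short steps, Python scripts to look and compute and a shell command to move; the robot and the scene stay as the last step left them, time stands still between calls to the robot, and variables do not carry over. Pictures are saved under pics/ and viewed, at most 10 in all, crops included, and the job is handed in when it is done.

```bash
mkdir -p pics; ls; cat > h.py <<'E'
import numpy as np,cv2
from cell import robot,viewer,workorder
def snap(n,f):
    i=viewer.camera_info(n); p,d=viewer.read_camera(n)
    cv2.imwrite(f'pics/{f}.png',p[:,:,::-1]); np.savez(f'pics/{f}.npz',p=p,d=d,fx=i['fx'],fy=i['fy'],cx=i['cx'],cy=i['cy'],R=i['R'],t=i['t'])
def cloud(f):
    z=np.load(f'pics/{f}.npz'); d=z['d'].astype(float); v,u=np.mgrid[:480,:640]
    c=np.stack([(u-z['cx'])/z['fx']*d,(v-z['cy'])/z['fy']*d,d],-1)
    X=(c-np.array(z['t']).ravel())@np.array(z['R']); X[d==0]=np.nan
    return X,z['p']
E
python3 - <<'E'
from h import *
snap('scene','s1');snap('top','t1')
s=robot.get_state();print(s)
for n in('scene','top'):
    i=viewer.camera_info(n);print(n,i)
E
```

```text
pics
{'t': 0.1, 'joint_positions': array([ 1.05384037e+00,  1.58997556e-01,  1.59811618e+00, -3.91337129e-05,
        1.38622164e+00, -2.10142722e-01]), 'joint_vel': array([ 0.0005439 ,  0.00018659, -0.00248906,  0.00044386,  0.00037999,
        0.0006946 ]), 'tau': array([-2.88598749e-04, -3.96989143e+01, -3.32339144e+01, -2.02120946e-04,
        4.20114957e-03, -2.54878682e-05]), 'eef_pos': array([173.43797264, 547.63836238, 230.40394757]), 'orientation': array([-4.79952463e-01, -3.10412240e+00,  2.57955090e-03]), 'force': array([ 0.59204364,  0.52707069, -1.34835118]), 'wrist_torque': array([-0.05017305, -0.00085257, -0.00937692]), 'gripper_force': 0.0, 'grip_width': 85.5694753458127}
scene {'fx': 539.6561314798598, 'fy': 539.6561314798598, 'cx': 322.7305625343448, 'cy': 242.6081396021553, 'R': array([[-0.1585292 ,  0.98726109,  0.01356579],
       [ 0.73758174,  0.12754858, -0.66310221],
       [-0.65638531, -0.09511519, -0.74840593]]), 't': array([ 112.26311282, -259.48334632, 1461.4815127 ])}
top {'fx': 587.9945486773275, 'fy': 587.9945486773275, 'cx': 318.75474981431813, 'cy': 248.96950894801552, 'R': array([[-0.01930082, -0.99980213,  0.00481397],
       [-0.99708675,  0.01889258, -0.07389915],
       [ 0.07379358, -0.00622626, -0.9972541 ]]), 't': array([ -38.77742506,  474.49648784, 1471.24993426])}
```

View pics/s1.png

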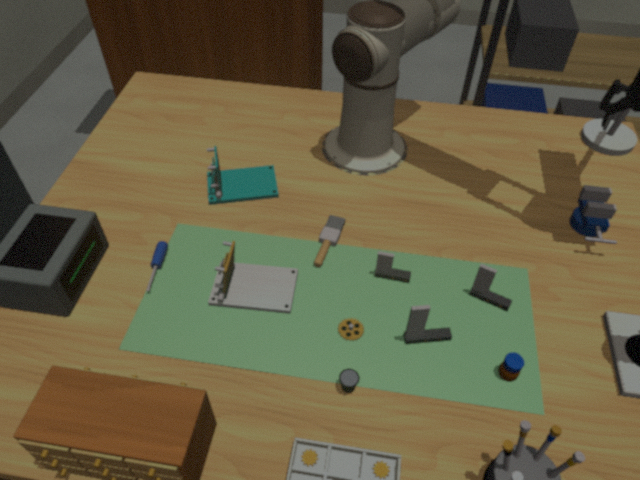

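View pics/t1.png

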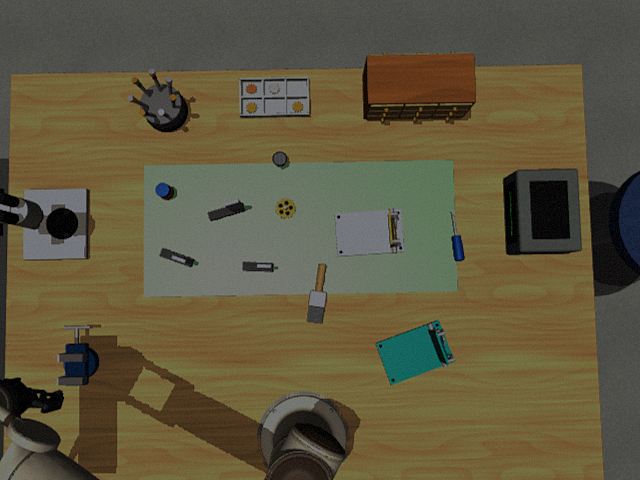

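The scene shows the white-deck fixture (250,285), with three squares at about (392,268), (490,288) and (427,327). In the top view they are at (262,267), (180,258) and (230,211). I'll measure their heights and poses from depth.

```bash
cat > m.py <<'E'
from h import *
np.set_printoptions(precision=1,suppress=True)
for cam,boxes in (('t1',[(238,255,285,280),(155,242,203,272),(203,196,256,226),(328,200,412,262)]),('s1',[(370,248,415,288),(465,260,515,312),(400,300,455,348)])):
    X,p=cloud(cam)
    for b in boxes:
        Y=X[b[1]:b[3],b[0]:b[2]].reshape(-1,3);Y=Y[~np.isnan(Y[:,0])]
        print(cam,b,'ztop pct',np.percentile(Y[:,2],[50,98,99.5,100]))
        zt=np.percentile(Y[:,2],99.5)
        T=Y[Y[:,2]>zt-10]; print('  top',T.mean(0),len(T),T.min(0),T.max(0))
        S=Y[(Y[:,2]>9)&(Y[:,2]<24)].astype(np.float32)
        if len(S)>10:
            r=cv2.minAreaRect(S[:,:2].copy());print('  stock',r,len(S))
E
python3 m.py; python3 - <<'E'
import cv2
p=cv2.imread('pics/t1.png')
a=cv2.resize(p[190:275,140:270],None,fx=6,fy=6,interpolation=cv2.INTER_CUBIC)
b=cv2.resize(p[195:265,325:415],None,fx=8,fy=8,interpolation=cv2.INTER_CUBIC)
cv2.imwrite('pics/c1.png',a);cv2.imwrite('pics/c2.png',b)
E
```

```text
t1 (238, 255, 285, 280) ztop pct [ 3.1 71.3 75.  76.1]
  top [432.5  86.4  71.4] 46 [427.9  71.8  65.9] [436.  103.9  76.1]
  stock ((433.4576110839844, 94.22048950195312), (106.03385925292969, 55.99407196044922), 89.14155578613281) 219
t1 (155, 242, 203, 272) ztop pct [ 2.9 90.4 93.6 97. ]
  top [452.2 290.5  91.2] 50 [442.9 273.8  84.9] [460.3 308.7  97. ]
  stock ((461.98480224609375, 309.43572998046875), (71.24916076660156, 118.25369262695312), 2.158048391342163) 232
t1 (203, 196, 256, 226) ztop pct [  3.4 109.4 113.4 117. ]
  top [583.7 159.1 110. ] 57 [576.  142.8 104. ] [590.9 176.7 117. ]
  stock ((578.8250122070312, 180.91470336914062), (71.56730651855469, 133.4351043701172), 3.663729667663574) 267
t1 (328, 200, 412, 262) ztop pct [  9.4  99.4 104.6 109.2]
  top [ 518.7 -223.5  102.2] 126 [ 478.2 -239.5   94.8] [ 555.8 -214.4  109.2]
  stock ((518.8326416015625, -177.0670928955078), (209.1503448486328, 156.8769989013672), 88.46968078613281) 2336
s1 (370, 248, 415, 288) ztop pct [ 2.4 69.6 71.7 73.5]
  top [432.4  86.1  68.1] 94 [424.7  68.9  61.7] [437.6 102.3  73.5]
  stock ((432.34466552734375, 106.75265502929688), (75.70198059082031, 27.660423278808594), 87.1629409790039) 309
s1 (465, 260, 515, 312) ztop pct [ 2.3 88.9 91.2 92.9]
  top [452.1 288.6  87.8] 108 [443.  272.   81.4] [460.2 304.8  92.9]
  stock ((459.4509582519531, 311.9870300292969), (83.58573913574219, 25.824254989624023), 70.0442886352539) 385
s1 (400, 300, 455, 348) ztop pct [  3.  109.4 111.3 112.8]
  top [583.6 157.8 108.3] 119 [574.8 141.  101.4] [591.  175.1 112.8]
  stock ((575.688232421875, 185.55230712890625), (24.918560028076172, 92.72454833984375), 15.633512496948242) 462
```

View pics/c2.png

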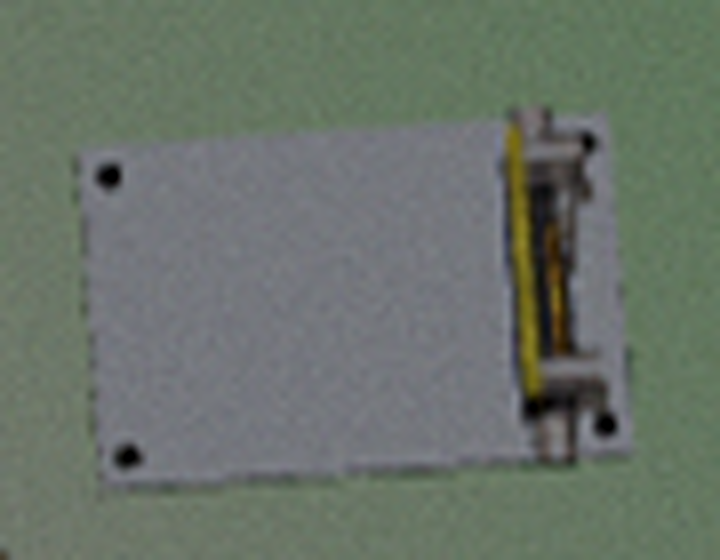

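```bash
cat > ray.py <<'E'
from h import *
def ray(f,uv,z):
    k=np.load(f'pics/{f}.npz');R=np.array(k['R']);t=np.array(k['t']).ravel()
    o=-R.T@t; out=[]
    for u,v in uv:
        d=R.T@np.array([(u-k['cx'])/k['fx'],(v-k['cy'])/k['fy'],1.]); out.append(o+d*(z-o[2])/d[2])
    return np.array(out)
E
python3 - <<'E'
from ray import *
c=np.array([(78,150),(605,115),(630,455),(103,490)])/8+[325-.5+.06,195-.5+.06]
P=ray('t1',c,12);print(P,P.mean(0))
for i in range(4):
    d=P[(i+1)%4]-P[i];print(np.hypot(*d[:2]),np.degrees(np.arctan2(d[1],d[0])))
E
python3 -m creep '[[[0.2,-0.18,0,-1.0],[0.279,-0.23,0.01,-1.6],[0.279,-0.23,0.01,-1.6],[0.279,-0.23,0.01,-1.6],[0.279,-0.23,0.01,-1.6],[0.279,-0.23,0.01,-1.6],[0.279,-0.23,0.01,-1.6],[0.279,-0.23,0.01,-1.6],[0.279,-0.23,0.01,-1.6],[0.279,-0.23,0.01,-1.6]]]'
python3 -m creep '[[[0,0,0,-0.35],[0,0,0,-0.35],[0,0,0,-0.35],[0,0,0,-0.35]]]'
python3 -c "
from h import *
print(robot.get_state()['joint_positions']);snap('wrist','w1')"
```

```text
[[ 564.62666726  -89.35703796   12.        ]
 [ 572.74865106 -257.99422463   12.        ]
 [ 463.72786869 -262.72708775   12.        ]
 [ 455.76813344  -94.98301146   12.        ]] [ 514.21783011 -176.26534045   12.        ]
168.832660784313 -87.24262432654487
109.12346668829598 -177.51420863302297
167.9328214372536 92.71674213752371
109.00381627873021 2.9585002964528577
t: 0.93
eef_pos: [456.5, 314.3, 241.0]
orientation: [2.218, 2.222, -0.0]
force: [-0.4, -0.2, -0.1]
grip_width: 85.3
gripper_force: 0.0
t: 1.27
eef_pos: [452.5, 317.9, 240.7]
orientation: [-2.564, -1.815, 0.002]
force: [-0.1, -0.1, 0.8]
grip_width: 85.2
gripper_force: 0.0
[3.93866799e-01 9.57146175e-02 1.64699178e+00 1.55572214e-05
 1.39994452e+00 7.32591593e-01]
```

View pics/w1.png

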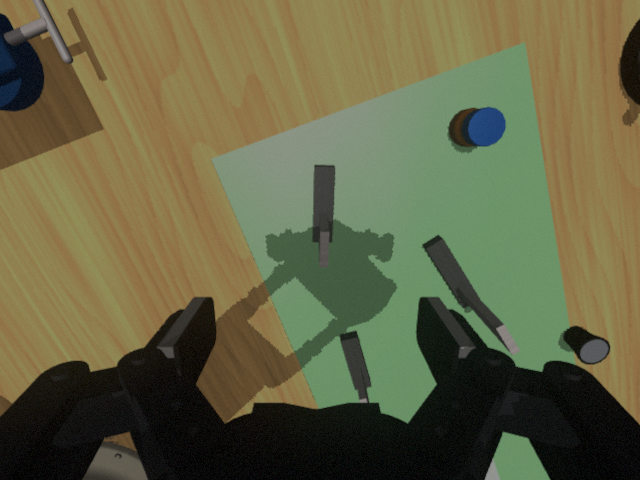

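```bash
python3 - <<'E'
from h import *
np.set_printoptions(precision=1,suppress=True)
X,p=cloud('w1')
Y=X.reshape(-1,3);Y=Y[~np.isnan(Y[:,0])]
Y=Y[(abs(Y[:,0]-455)<45)&(abs(Y[:,1]-305)<75)&(Y[:,2]<120)]
for lo,hi in((86,95),(82,98),(12,20),(9,24)):
    S=Y[(Y[:,2]>lo)&(Y[:,2]<hi)].astype(np.float32)
    if len(S)>5: print(lo,len(S),S.mean(0),cv2.minAreaRect(S[:,:2].copy()))
E
```

```text
86 329 [450.7 291.6  89.6] ((450.6010437011719, 291.42742919921875), (34.500728607177734, 7.966248512268066), 68.48600769042969)
82 341 [450.8 292.1  89.4] ((450.5840148925781, 291.43414306640625), (34.500728607177734, 8.002861022949219), 68.48600769042969)
12 1275 [461.7 321.5  15.7] ((459.4039611816406, 314.6646728515625), (83.82443237304688, 21.983318328857422), 69.10743713378906)
9 1298 [461.8 321.8  15.7] ((459.31036376953125, 314.7004089355469), (83.82443237304688, 22.183666229248047), 69.10743713378906)
```

The blade top is at about (450.6, 291.4, 90) and the stock yaw is about −21°. The 34.5 mm blade and 84 mm stock confirm it is the middle square. I'll approach and descend.

```bash
python3 -m creep '[[[-0.0005,-0.023,0,-0.028],[-0.0005,-0.023,-0.03,-0.028],[-0.0005,-0.023,-0.07,-0.028],[-0.0005,-0.023,-0.11,-0.028],[-0.0005,-0.023,-0.14,-0.028],[-0.0005,-0.023,-0.165,-0.028],[-0.0005,-0.023,-0.18,-0.028],[-0.0005,-0.023,-0.192,-0.028],[-0.0005,-0.023,-0.192,-0.028],[-0.0005,-0.023,-0.192,-0.028]]]'
python3 -c "
from h import *
print(robot.get_state()['joint_positions']);snap('wrist','w2')
X,p=cloud('w2')
Y=X.reshape(-1,3);Y=Y[~np.isnan(Y[:,0])]
Y=Y[(abs(Y[:,0]-455)<45)&(abs(Y[:,1]-305)<75)&(Y[:,2]<98)]
for lo,hi in((84,96),(11,20)):
    S=Y[(Y[:,2]>lo)&(Y[:,2]<hi)].astype(np.float32)
    if len(S)>5: print(lo,len(S),S.mean(0),cv2.minAreaRect(S[:,:2].copy()))
"
```

```text
t: 2.15
eef_pos: [452.1, 295.2, 49.4]
orientation: [-2.586, -1.784, 0.001]
force: [-0.2, 0.4, 1.4]
grip_width: 85.8
gripper_force: 0.0
[3.54468419e-01 2.88657885e-01 1.83454361e+00 9.04157637e-06
 1.01881469e+00 7.17108782e-01]
84 3995 [451.73007  297.16153   89.676765] ((449.36993408203125, 291.7108154296875), (35.228538513183594, 96.2039794921875), 68.55436706542969)
11 5197 [462.6061   322.40738   15.701082] ((459.63641357421875, 314.592041015625), (83.73826599121094, 22.113006591796875), 69.13541412353516)
```

```bash
python3 -m creep '[[[0,0,-0.002,0],[0,0,-0.002,0],[0,0,-0.002,0],[0,0,-0.002,0],[0,0,-0.002,0],[0,0,-0.002,0],[0,0,-0.002,0],[0,0,-0.002,0],[0,0,-0.002,0],[0,0,-0.002,0]]]' 1 40
python3 -m creep '[[[0,0,0,0],[0,0,0,0],[0,0,0,0],[0,0,0,0]]]' - 80
python3 -m creep '[[[0,0,0.02,0],[0,0,0.05,0],[0,0,0.09,0],[0,0,0.125,0],[0,0,0.125,0],[0,0,0.125,0]]]'
python3 -c "
from h import *
s=robot.get_state();print(s['joint_positions'],s['wrist_torque']);snap('wrist','w3');snap('scene','s3')
z=cv2.imread('pics/s3.png')[200:360,380:580];w=cv2.imread('pics/w3.png')
cv2.imwrite('pics/c3.png',np.hstack([cv2.resize(z,(400,320)),cv2.resize(w,(400,320))]))"
```

```text
t: 3.03
eef_pos: [452.3, 295.2, 47.5]
orientation: [2.587, 1.783, 0.0]
force: [-0.6, -1.2, 1.8]
grip_width: 7.4
gripper_force: 39.8
t: 3.37
eef_pos: [452.4, 295.2, 47.6]
orientation: [2.587, 1.783, 0.001]
force: [-1.8, -1.0, 4.8]
grip_width: 7.3
gripper_force: 78.9
t: 3.87
eef_pos: [453.1, 295.4, 173.5]
orientation: [2.586, 1.782, 0.005]
force: [-0.2, 0.1, -5.4]
grip_width: 7.1
gripper_force: 78.7
[ 3.54324888e-01  1.19394561e-01  1.75791683e+00 -5.30563160e-05
  1.26097795e+00  7.18355125e-01] [-0.01100215 -0.00108599 -0.02409293]
```

View pics/c3.png

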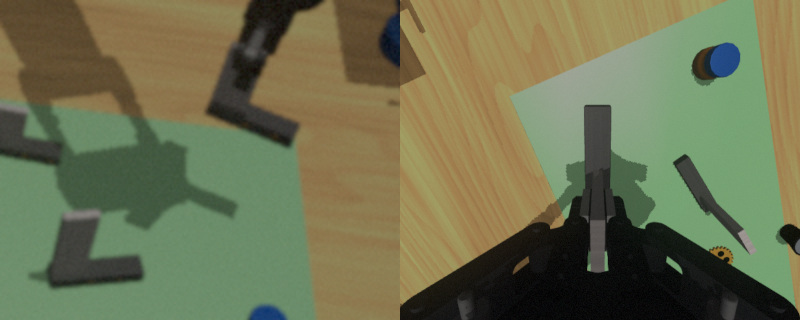

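The square is held upright with its stock clear of the bench. I'll carry it high over the deck and measure the fixture with the wrist camera.

```bash
python3 -m creep '[[[0.005,-0.03,0.03,0.05],[0.01,-0.07,0.06,0.1],[0.015,-0.11,0.08,0.15],[0.02,-0.15,0.08,0.2],[0.025,-0.19,0.08,0.25],[0.03,-0.23,0.08,0.3],[0.035,-0.27,0.08,0.35],[0.045,-0.31,0.08,0.4],[0.055,-0.35,0.08,0.416],[0.06,-0.39,0.08,0.416]]]'
python3 -m creep '[[[0.003,-0.035,0,0],[0.003,-0.065,0,0],[0.003,-0.075,0,0],[0.003,-0.075,0,0],[0.003,-0.075,0,0],[0.003,-0.075,0,0]]]'
python3 -c "
from h import *
s=robot.get_state();print(s['joint_positions'],s['wrist_torque']);snap('wrist','w4')"
```

```text
t: 4.8
eef_pos: [510.5, -92.5, 248.9]
orientation: [-2.159, -2.275, 0.002]
force: [0.9, -0.3, -4.7]
grip_width: 7.1
gripper_force: 79.1
t: 5.3
eef_pos: [514.0, -164.5, 250.6]
orientation: [-2.159, -2.277, 0.0]
force: [0.0, 0.5, -4.4]
grip_width: 6.8
gripper_force: 79.0
[-5.34182461e-01  5.62258990e-02  1.66928782e+00  6.13756278e-04
  1.41955485e+00 -5.87169693e-01] [-0.02787973 -0.02108498 -0.04163592]
```

View pics/w4.png

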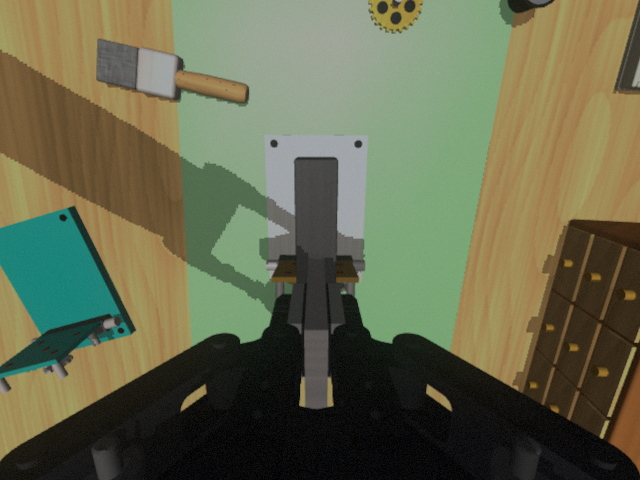

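The deck's outer edge is at (265–368, 136). The plate is at (275–357, 258–282), on both sides of the held square. Next I'll fit the deck, the plate and the held stock from depth.

```bash
python3 - <<'E'
from h import *
np.set_printoptions(precision=2,suppress=True)
X,p=cloud('w4')
P=X.reshape(-1,3)
ok=~np.isnan(P[:,0])
D=P[ok&(abs(P[:,0]-514)<75)&(P[:,1]>-215)&(P[:,1]<-70)&(P[:,2]>8)&(P[:,2]<17)]
print('deck z',np.median(D[:,2]),len(D))
# outer edge (y+): for x bins max y ; side edges for y bins
xs=[];e=[]
for x in np.arange(472,560,4):
    s=D[(abs(D[:,0]-x)<2)]; 
    if len(s)>5:xs.append(x);e.append(s[:,1].max())
print('outer',np.c_[xs,e].T); print(np.degrees(np.arctan(np.polyfit(xs,e,1)[0])))
for f in (np.min,np.max):
    ys=np.arange(-190,-95,5);v=[f(D[abs(D[:,1]-y)<2.5][:,0]) for y in ys]
    c=np.polyfit(ys,v,1);print('side',v,np.polyval(c,-140),np.degrees(np.arctan(-c[0])))
B=P[ok&(abs(P[:,0]-515)<50)&(P[:,1]<-200)&(P[:,1]>-250)&(P[:,2]>20)&(P[:,2]<115)]
print('plate',len(B),B.min(0),B.max(0))
for z in range(25,110,10):
    s=B[abs(B[:,2]-z)<5]
    if len(s)>10:
        print(z,len(s),'y at x<500',np.median(s[s[:,0]<505][:,1]),'x>528',np.median(s[s[:,0]>525][:,1]),s[:,0].min(),s[:,0].max())
S=P[ok&(abs(P[:,0]-514)<20)&(P[:,2]>205)&(P[:,2]<232)&(P[:,1]>-145)]
A=np.c_[S[:,:2]-S[:,:2].mean(0),np.ones(len(S))];k=np.linalg.lstsq(A,S[:,2],rcond=None)[0]
print('stock top',S.mean(0),k,cv2.minAreaRect(S[:,:2].astype(np.float32)))
E
```

```text
deck z 11.773564152536597 7162
outer [[472.   476.   480.   484.   488.   492.   496.   500.   504.   508.
  512.   516.   520.   524.   528.   532.   536.   540.   544.   548.
  552.   556.  ]
 [-93.54 -93.32 -93.15 -92.93 -92.71 -92.48 -92.27 -92.1  -91.95 -92.68
  -92.46 -92.29 -92.07 -91.84 -91.63 -91.4  -91.23 -91.02 -90.79 -90.57
  -90.41 -90.19]]
2.028365227174542
side [np.float64(459.5572208115131), np.float64(459.5624358440673), np.float64(459.58364180060545), np.float64(459.4590790542006), np.float64(459.46537951269977), np.float64(458.23381713936743), np.float64(458.038591035724), np.float64(458.10244328517086), np.float64(458.01199699908136), np.float64(458.09437606578206), np.float64(457.87948009526554), np.float64(456.9101570556831), np.float64(456.7340796762912), np.float64(456.68149708477716), np.float64(456.6018861871535), np.float64(456.5680098962517), np.float64(456.60152984305415), np.float64(455.32277354042304), np.float64(455.3027065737119)] 457.4806079816098 2.7598517384373533
side [np.float64(569.6680025365239), np.float64(569.2200637512856), np.float64(568.88
[... 964 characters left out ...]
3073 476.3009277250588 555.6665259554849
65 89 y at x<500 -222.8683479714395 x>528 -219.85121972105318 476.33313333112966 555.6433077082899
75 120 y at x<500 -221.24585660763825 x>528 -218.7204996064704 476.22179241449635 555.7798891597596
85 141 y at x<500 -220.01195426286898 x>528 -217.1077507900934 476.11896392205665 555.8217477804151
95 206 y at x<500 -218.5887266457364 x>528 -216.37824446166192 476.20216069073814 556.0228017192068
105 425 y at x<500 -221.38236024134096 x>528 -218.6061473933795 476.0030723175008 556.0696771875334
stock top [ 512.31 -122.51  218.64] [ -0.    -0.01 218.64] ((512.298095703125, -123.80440521240234), (22.036710739135742, 43.47292709350586), 2.941241979598999)
```

The fixture yaw is 2.76°, the corner is at about (516.4, −226.8, 12), and the plate lean is about 0.145 rad. The TCP should end near (515.4, −205.7, 59.5). I'll descend with about 20 mm standoff.

```bash
python3 -m creep '[[[0.0005,-0.02,-0.02,-0.004],[0.0005,-0.02,-0.05,-0.004],[0.0005,-0.02,-0.085,-0.004],[0.0005,-0.02,-0.12,-0.004],[0.0005,-0.02,-0.15,-0.004],[0.0005,-0.02,-0.17,-0.004],[0.0005,-0.02,-0.18,-0.004],[0.0005,-0.02,-0.186,-0.004],[0.0005,-0.02,-0.186,-0.004],[0.0005,-0.02,-0.186,-0.004]]]' - 100
python3 -m creep '[[[0,0,-0.001,0],[0,0,-0.002,0],[0,0,-0.003,0],[0,0,-0.004,0],[0,0,-0.004,0],[0,0,-0.004,0]]]'
python3 -c "
from h import *
print(robot.get_state()['wrist_torque'])"
```

```text
t: 6.18
eef_pos: [516.2, -186.2, 67.7]
orientation: [2.165, 2.273, 0.001]
force: [-0.0, -0.7, -3.8]
grip_width: 7.0
gripper_force: 98.1
t: 6.68
eef_pos: [515.1, -186.1, 62.3]
orientation: [-2.168, -2.274, 0.0]
force: [0.6, -0.2, -3.9]
grip_width: 7.0
gripper_force: 98.1
[-0.03343866 -0.05849013  0.0117497 ]
```

```bash
python3 -m creep '[[[0,0,-0.001,0],[0,0,-0.0015,0],[0,0,-0.002,0],[0,0,-0.0025,0],[0,0,-0.003,0],[0,0,-0.0035,0],[0,0,-0.0035,0],[0,0,-0.0035,0]]]'
python3 -c "
from h import *
print(robot.get_state()['wrist_torque'])"
```

```text
t: 7.35
eef_pos: [515.3, -186.1, 59.7]
orientation: [2.167, 2.274, -0.0]
force: [-3.6, 2.2, 6.2]
grip_width: 6.5
gripper_force: 99.6
[ 0.34595483  0.74785152 -0.04942113]
```

```bash
python3 -m creep '[[[0,-0.0015,0,0],[0,-0.003,0,0],[0,-0.0045,0,0],[0,-0.006,0,0],[0.0005,-0.0075,0,0],[0.0005,-0.009,0,0],[0.0005,-0.0105,0,0],[0.0005,-0.012,0,0],[0.0005,-0.0135,0,0],[0.0005,-0.0135,0,0]]]'
python3 -c "
from h import *
print(robot.get_state()['wrist_torque'])"
python3 -m creep '[[[0,-0.001,0,0],[0,-0.002,0,0],[0,-0.003,0,0],[0,-0.004,0,0],[0,-0.005,0,0],[0,-0.005,0,0],[0,-0.005,0,0]]]'
python3 -c "
from h import *
print(robot.get_state()['wrist_torque'])"
```

```text
t: 8.18
eef_pos: [516.6, -198.9, 59.6]
orientation: [2.167, 2.273, 0.004]
force: [0.1, 6.1, 5.3]
grip_width: 6.8
gripper_force: 99.6
[1.00353101 0.02635872 0.02256884]
t: 8.77
eef_pos: [516.7, -203.4, 59.7]
orientation: [2.167, 2.274, 0.004]
force: [1.2, 8.7, 6.0]
grip_width: 6.5
gripper_force: 99.7
[ 1.26200566 -0.03283681 -0.00930869]
```

```bash
python3 -m creep '[[[0,-0.0007,0,0],[0,-0.0014,0,0],[0,-0.002,0,0],[0,-0.002,0,0],[0,-0.002,0,0]]]'
python3 -m creep '[[[0,-0.0005,0,0],[0,-0.001,0,0],[0,-0.0015,0,0],[0,-0.0015,0,0],[0,-0.0015,0,0]]]'
python3 -c "
from h import *
print(robot.get_state()['wrist_torque'])
snap('wrist','w5');snap('scene','s5')
z=cv2.imread('pics/s5.png')[210:330,190:340];w=cv2.imread('pics/w5.png')
cv2.imwrite('pics/c5.png',np.hstack([cv2.resize(z,(450,360)),cv2.resize(w,(350,360))]))
"
```

```text
t: 9.18
eef_pos: [516.8, -205.0, 59.7]
orientation: [-2.168, -2.274, -0.005]
force: [1.1, 9.0, 6.8]
grip_width: 7.0
gripper_force: 99.7
t: 9.6
eef_pos: [516.8, -205.2, 59.7]
orientation: [-2.166, -2.272, -0.007]
force: [0.5, 13.6, 9.0]
grip_width: 6.8
gripper_force: 100.0
[ 2.22671828 -0.06435192  0.03848903]
```

View pics/c5.png

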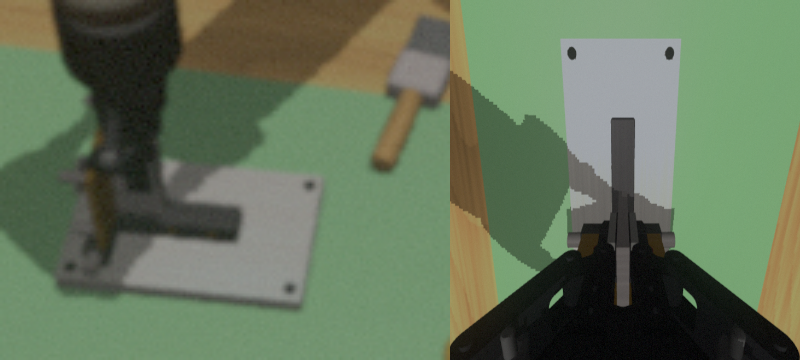

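```bash
cat > chk.py <<'E'
from h import *
import sys
np.set_printoptions(precision=2,suppress=True)
X,p=cloud(sys.argv[1]);P=X.reshape(-1,3);P=P[~np.isnan(P[:,0])]
s=robot.get_state();a=np.radians(2.76);o=np.array([516.4,-226.8,11.8])
Q=P-o; Q=np.c_[Q[:,0]*np.cos(a)+Q[:,1]*np.sin(a),-Q[:,0]*np.sin(a)+Q[:,1]*np.cos(a),Q[:,2]]
S=Q[(abs(Q[:,0])<14)&(Q[:,2]>10)&(Q[:,2]<22)&(Q[:,1]>40)&(Q[:,1]<95)]
m=S.mean(0);A=np.c_[S[:,:2]-m[:2],np.ones(len(S))];k=np.linalg.lstsq(A,S[:,2],rcond=None)[0]
print('stock',len(S),m,S.min(0),S.max(0),'slopes',k*[1000,1000,1],cv2.minAreaRect(S[:,:2].astype(np.float32)))
d=Q[(abs(Q[:,0])>20)&(abs(Q[:,0])<50)&(Q[:,1]>40)&(Q[:,1]<125)&(abs(Q[:,2])<5)]
A=np.c_[d[:,:2]-m[:2],np.ones(len(d))];print('deck slopes',np.linalg.lstsq(A,d[:,2],rcond=None)[0]*[1000,1000,1])
for z in range(3,100,8):
    b=Q[(abs(Q[:,0])<42)&(abs(Q[:,0])>13)&(abs(Q[:,2]-z)<4)&(abs(Q[:,1])<15)]
    if len(b)>5: print(z,len(b),'y',np.median(b[:,1]),b[:,1].max())
E
python3 chk.py w5; echo; python3 chk.py s5
```

```text
stock 3681 [ 2.07 63.15 16.24] [-8.95 40.02 10.19] [13.13 84.31 18.62] slopes [-1.04  0.12 16.24] ((2.0716047286987305, 62.14244079589844), (44.29132080078125, 22.072664260864258), 89.7789077758789)
deck slopes [ 0.2   1.42 -0.06]
3 2128 y 6.9628185024472184 14.999162653883745
11 404 y 0.21687534940535125 0.9714471307464292
19 439 y 0.1938718829288455 1.149797661855522
27 472 y 0.14796484584934444 1.1166240125112166
35 454 y 0.12278448721108526 1.7779490975498984
43 342 y 0.05864149079810099 1.097200145199199
99 316 y 14.220306015678965 14.971044505409193

stock 215 [ 3.26 61.66 15.83] [-10.76  40.19  10.12] [13.85 82.42 21.36] slopes [-90.21  15.79  15.83] ((1.5545034408569336, 61.31184387207031), (42.25574493408203, 24.537851333618164), 89.81614685058594)
deck slopes [-0.79 -3.25  0.62]
3 86 y 4.97764957628844 14.749127079218601
11 19 y -1.6213173166582726 4.578869355507392
19 34 y -6.824657016404596 9.931040004129372
27 24 y -1.9241902301810216 -0.8623193665414736
35 25 y -2.3899413023238814 -0.8754933845428804
43 15 y -2.139442094158734 -0.6700104615342543
51 21 y -1.9124399844152349 -0.9254632488925418
59 20 y -2.1707185649350547 14.8234522059235
67 22 y -2.3018799754738066 14.380037215222448
75 22 y -2.7897715391399456 -1.2705030378033273
83 14 y -4.035515511982986 -1.2636370680392557
91 28 y -6.1612916584993584 -1.468443501472602
```

The foot and plate face are coplanar and the stock is flat on the deck to within about 1 mrad. I'll press slightly firmer, recheck and hand in.

```bash
python3 -m creep '[[[0,-0.0003,-0.0005,0],[0,-0.0005,-0.0008,0],[0,-0.0007,-0.001,0],[0,-0.0007,-0.001,0],[0,-0.0007,-0.001,0],[0,-0.0007,-0.001,0],[0,-0.0007,-0.001,0],[0,-0.0007,-0.001,0]]]'
python3 -c "
from h import *
snap('wrist','w6');snap('scene','s6');s=robot.get_state();print(s['force'],s['eef_pos'],s['joint_vel'])"
python3 chk.py w6
```

```text
t: 10.37
eef_pos: [516.8, -205.3, 59.7]
orientation: [-2.166, -2.271, -0.008]
force: [-2.4, 18.1, 18.4]
grip_width: 6.9
gripper_force: 101.5
[-2.94841616 17.70260573 18.10047616] [ 516.81649876 -205.2927997    59.73790038] [-9.97108951e-05  2.30066882e-03 -1.64210082e-03  1.07433909e-03
  1.43852642e-03  1.23888777e-03]
stock 3677 [ 2.1  63.16 16.28] [-9.01 40.01 10.14] [13.09 84.35 18.54] slopes [ 0.04  0.8  16.28] ((2.040731430053711, 62.18180465698242), (22.094018936157227, 44.336334228515625), 0.011513115838170052)
deck slopes [ 0.07  1.85 -0.06]
3 2142 y 6.809703245931467 14.996945755679015
11 399 y 0.23260538701293632 1.1423665250654373
19 454 y 0.16353762830872498 1.1297734975751759
27 455 y 0.10981057281820505 1.1383495867861968
35 475 y 0.07328563629967322 1.0401117266668944
43 330 y -0.006632461365471687 0.8835436284648764
99 331 y 14.159827343829214 14.998967863309934
```

```bash
python3 -c "
from cell import workorder
print(workorder.sign_off())"
```

```text
the job is handed in; nothing more can be done
None
```

I handed in the job with the middle square still gripped and pressed into the corner, at about 18 N down and 18 N against the plate; in the last wrist-camera check its stock sat flat on the deck and the plate read upright to within about 0.007 rad.

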